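# Close up the glass cooling pen

### The arm

A 6-joint arm with a two-finger parallel gripper is mounted at the origin on the work surface. World frame = base frame: x ahead of the robot, y to its left, z up, the work surface at z = 0. Lengths are in mm, angles in rad, forces in N, time in s.
With the tool pointing down it reaches from about 300 to 775 mm from the base axis. Payload 14.6 kg.
Tool frame: the origin (TCP) lies on the front face of the gripper's body, between the roots of the fingers; the fingertips stand 97 mm ahead of it and the grasp point (between the pads) lies 78 mm ahead of it; z points along the fingers, y is the line along which they close (so a half turn about z gives the same grasp; the last joint's range is limited). The gripper opens to 94 mm and grips with 3 to 60 N. Pads are 16 mm wide; open, the fingers measure 119 mm over their backs; the gripper's body (75 mm by 177 mm) begins 78 mm behind the grasp point.
Start: joints at [-1.234, 0.3, 1.521, -0, 1.321, -0.067], TCP at [216.096, -505.759, 302.646] pointing down, gripper open.
Joint ranges: [-3.03, 3.03], [-0.79, 2.21], [0.23, 2.52], [-1.04, 4.18], [0, 3.07], [-2.55, 2.55]. Speed limits (rad/s): [2.22, 2.22, 2.57, 3.14, 3.14, 3.14].

### API

Orientations are given as [roll, pitch, yaw] about the fixed x, y, z axes, in that order (R = Rz(yaw) Ry(pitch) Rx(roll)).
In Python, from cell import * gives the robot as it stands.
- The arm moves only by the tool carry_out, never from a script. Its arguments are lists of equal length, an entry for each row: "slide": the shift along the world's x, y, z scaled (see below), a list of three; "dr": the turn, a rotation vector about the world's x, y, z scaled (see below), a list of three; "gripper": the opening in per cent of the stroke, from 0 (shut) to 100 (fully open). A call has 1 to 10 rows; each row is the pose to reach, as a shift and turn from the pose commanded when the call began, turning the shorter way round; what a row does not reach only later rows make up. The controller multiplies each number of a shift by 0.25 m and each number of a turn by 360 degrees. A row lasts 1/12 s, in which the tool goes at most 41.7 mm and 7.16 degrees, less where a joint would pass 70% of its speed; a pose out of reach is approached as far as the arm can. A call with a number of a shift or a turn outside -1 to 1 is refused whole. A call with a gripper value outside its range is refused whole. The fingers move at their own pace and stop on an object; "newtons" is the grip in N (left out, the last holds). Time passes only in rows, so rows that repeat a pose let the fingers close. It gives the time, the measured TCP pose, the force, the opening and the grip force at its end, in the units of the state.
- read_state(): the state, without advancing time (a new reading comes with each control period).
- camera(name): name is "scene" or "top"; returns the picture (480x640x3 uint8, red, green, blue); there is no depth.
- camera_model(name): a dict with "vfov" (degrees; the focal length in pixels is half the picture's height over the tangent of half this angle, whatever the lens; pixels are square), "cx", "cy" (the principal point, pixels), "R" (3x3) and "t" (3): a world point X has camera coordinates R X + t. Camera axes: x right, y down, z forward; pixel columns grow to the right and rows downward; lengths in mm; the calibration is good to about 2 mm. A picture is of the moment at which its call begins. camera_model takes no time and is no camera call.
- sign_off(): hands the job in; it is judged then, once.
The state is a dict: "clock": time; "joints": joint angles; "qd": joint speeds; "effort": joint torques, N m; "eef_pos": TCP position; "eef_rot": TCP orientation; "wrist_force": force on the tool from outside, world axes, zero at the start; "moment": the same for the moment, N m; "finger_gap": finger opening in mm; "finger_force": force on a finger pad.
Only numpy, scipy, OpenCV 4.12 (cv2) and the standard library are available. Lean on these libraries where they do the work, as an engineer would, in place of code of your own. Each camera call takes 0.05 s, during which the arm holds its last target. There are 200 camera calls.

### The job

Close up the cooling pen around the glass horse. First fold down the sprung rod rest that stands in the gateway, pushing it over until it snaps flat along the sill towards the gate's hinge; then push the gate shut until its sprung tongue snaps in behind the striker bar and the gate stays latched. Do not knock the horse or the other things about.

Things in the scene. Friction and masses are not known exactly. Their poses are not given: they have to be found in the camera images.
- pen: Cooling pen fixed to the table: low three-sided guard of sheet steel (124 mm high) with a stone slab inside. Origin: on the table, mid-gateway. x: into the pen; y: along the gateway to the hinge; z up; yaw within 0.35 rad of the robot's x. 6 mm base plate: x -90 to 240, y -175 to 175 mm. Gate posts 24 mm square, 130 mm high, at x 0, y +158 and -158 mm.
- gate (a joint): Gate angle, rad: 0 shut (hard stop), grows as it swings out to pen -x; starts 0.8 to 1.05. Light friction, no spring: stays where left. Push its outer face, 75 to 110 mm above the table, 150 to 180 mm from the hinge. From about 0.13 rad the tongue rides on the striker bar and 8 to 12 N is needed; it snaps in at 0.01 to 0.03 rad. The standing rod rest blocks the gate at about 0.3 rad.
- tongue (a joint): Latch tongue, m: 0 sprung fully out, grows as pressed into its case (at most 0.012). A brass wedge 90 to 110 mm above the table that sticks 17 mm out of the gate's free end, sloped side leading as the gate shuts. It is pressed in about 9 mm as it rides over the striker bar and returns to 0 when it snaps in behind it.
- rest (a joint): Rod rest angle, rad: 0 standing (leaning 0.06 rad from upright towards pen -y), 1.63 folded flat along the sill, pointing to pen +y. Sprung over-centre: up to 0.65 it springs back to standing, beyond that it snaps to 1.63 by itself and stays. Pivot axis along pen x, at pen x -45, y -60, z 30 mm. Push it from its -y side towards pen +y; 6 to 7 N at 75 mm above the table.
- rest_fork (a point): Point on the rod rest where its forked head begins, 80 mm from its pivot. The rest is a 12 mm round steel bar from the pivot to here, then two 8 mm thick prongs, 20 mm long, spread 11 mm to either side in the plane in which it folds. Standing, its prongs end about 131 mm above the table. Axes: as the pen's when it stands.
- gate_hinge (a point): On the gate's upright hinge axis (pen x 0, y +120 mm), level with the gate's top edge, 130 mm above the table. The gate is a steel panel 10 mm thick (edge strips 14 mm), 50 to 130 mm above the table, 240 mm long; shut, it lies along pen y from here to y -120 mm.
- gate_end (a point): On the gate's centre plane at its free end, top edge: 240 mm from the hinge axis, 130 mm above the table. The gate's last 44 mm carry the latch case, 80 to 120 mm above the table, standing 5 mm proud of the outer face.
- striker (a point): Top of the fixed upright striker bar, 10 mm round and 133 mm high, beside the free end of the shut gate, at pen x -13, y -133 mm.
- horse: Clear glass horse figure, about 125 mm long, 110 mm high, 250 g, standing loose on the slab inside the pen (slab top 36 mm above the table), 120 to 150 mm behind the gateway. Origin under its middle, z up. Leave it alone.
- bowl: Green glass bowl, 130 mm wide, 60 mm high, to the robot's left. Origin under its centre. Bystander.
- mould_a: Brass casting mould, a solid cup shape 52 mm wide, 60 mm high, just beyond the hinge post on the pen's +y side. Origin under its centre. Bystander.
- mould_b: A second such brass mould, to the robot's right. Origin under its centre. Bystander.
- timber: Wooden offcut, 80 x 50 x 45 mm high, just beyond the striker post on the pen's -y side. Origin under its centre. Bystander.
- plate: Dark flat plate, 150 x 120 x 12 mm, to the right. Origin under its centre. Bystander.
- scraper: Hand spatula lying to the robot's left, about 250 mm long. Bystander.

How it is judged:
By the outcome, as a careful person would: the job done as asked, in the order asked, and still so for the second after the job is handed in, with the robot touching nothing.
It also fails if it takes over 45 s, if anything falls off the work surface, if the arm or the gripper's body presses on something with over 40 N, if the wrist force passes 120 N, or if a joint passes its speed limit or range.

## Working session

There is one attempt and no reset: what is moved stays moved. The work goes in short steps, Python scripts to look and compute and a tool call to move; the robot and the scene stay as the last step left them, time stands still between calls to the robot, and variables do not carry over. Pictures are saved under pics/ and viewed, at most 10 in all, crops included, and the job is handed in when it is done.

Besides the shell and the picture viewer there is one more tool, called after "Emit:" by a JSON object that holds its "api" and its "payload", one argument or row to a line. carry_out: Moves the arm, as the interface text tells. Its arguments: {"type":"object","properties":{"slide":{"type":"array","items":{"type":"array","items":{"type":"number","minimum":-1,"maximum":1}}},"dr":{"type":"array","items":{"type":"array","items":{"type":"number","minimum":-1,"maximum":1}}},"gripper":{"type":"array","items":{"type":"number"}},"newtons":{"type":"number"}},"required":["slide","dr","gripper"]}

```bash
mkdir -p pics
python3 - <<'E'
from cell import *
import cv2
for n in ("scene","top"):
    cv2.imwrite(f"pics/{n}0.png",camera(n)[:,:,::-1]); print(n,camera_model(n))
print(read_state())
E
```

```text
scene {'vfov': 55.24756989170975, 'cx': 318.492306468413, 'cy': 245.6095311824759, 'R': array([[-0.00420473,  0.99992949, -0.01110602],
       [ 0.83753965, -0.00254655, -0.54637061],
       [-0.54636037, -0.01159907, -0.83746989]]), 't': array([  22.47087824, -396.13377626, 1475.81154167])}
top {'vfov': 44.307798569470016, 'cx': 313.23664419416434, 'cy': 237.25367538824, 'R': array([[ 6.90342714e-04, -9.99872300e-01,  1.59658249e-02],
       [-9.90894973e-01, -2.83353550e-03, -1.34607297e-01],
       [ 1.34635347e-01, -1.57275305e-02, -9.90770391e-01]]), 't': array([ -16.28121487,  587.31572952, 1752.88320066])}
{'clock': 0.1, 'joints': array([-1.23359774e+00,  3.00407749e-01,  1.52150376e+00,  1.02411807e-05,
        1.32069199e+00, -6.65806726e-02]), 'qd': array([-0.0002134 , -0.0015314 ,  0.00040628, -0.00191307, -0.00152603,
        0.00195506]), 'effort': array([ 4.68132130e-03, -5.32641757e+01, -3.53284514e+01,  7.10295467e-02,
        2.35006335e-02, -7.90301056e-05]), 'eef_pos': array([ 216.05885116, -505.64448619,  302.15373761]), 'eef_rot': array([-3.14058471e+00, -7.71508963e-05,  4.03776681e-01]), 'wrist_force': array([-5.11998155e-01,  9.29449455e-01,  6.36770621e-04]), 'moment': array([-0.01011698, -0.01422691, -0.03623634]), 'finger_force': 0.0, 'finger_gap': 93.87654311325666}
```

View pics/scene0.png

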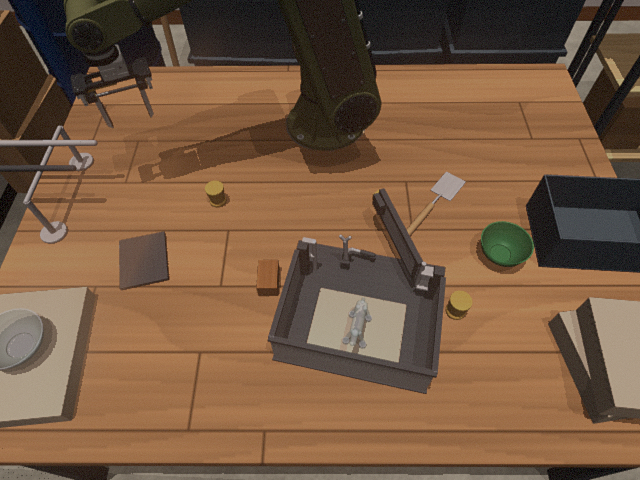

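View pics/top0.png

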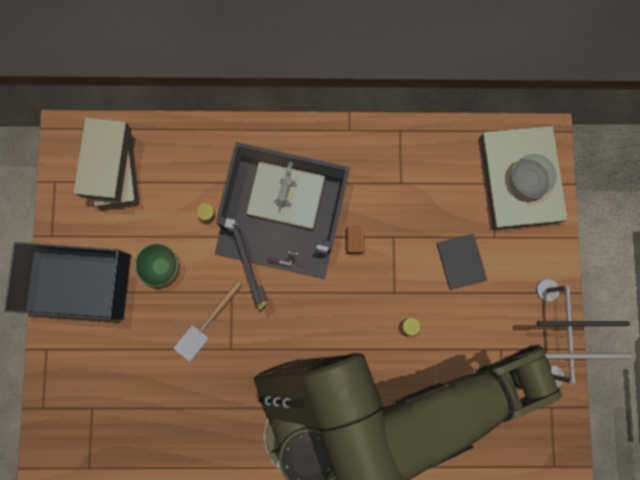

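The scene view shows the pen with its gateway facing the robot: posts near (308,248) and (425,275), rest near (346,245), gate end near (380,200). In the top view the pen centre is at about (283,210) and the gate end at (262,303). Next, enlarged crops.

Run:
```python
import cv2
a=cv2.imread("pics/scene0.png")[180:300,280:450]; cv2.imwrite("pics/s1.png",cv2.resize(a,None,fx=4.7,fy=4.7,interpolation=cv2.INTER_CUBIC))
a=cv2.imread("pics/top0.png")[200:320,205:365]; cv2.imwrite("pics/t1.png",cv2.resize(a,None,fx=5,fy=5,interpolation=cv2.INTER_CUBIC))
```

```text
(no output)
```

View pics/s1.png

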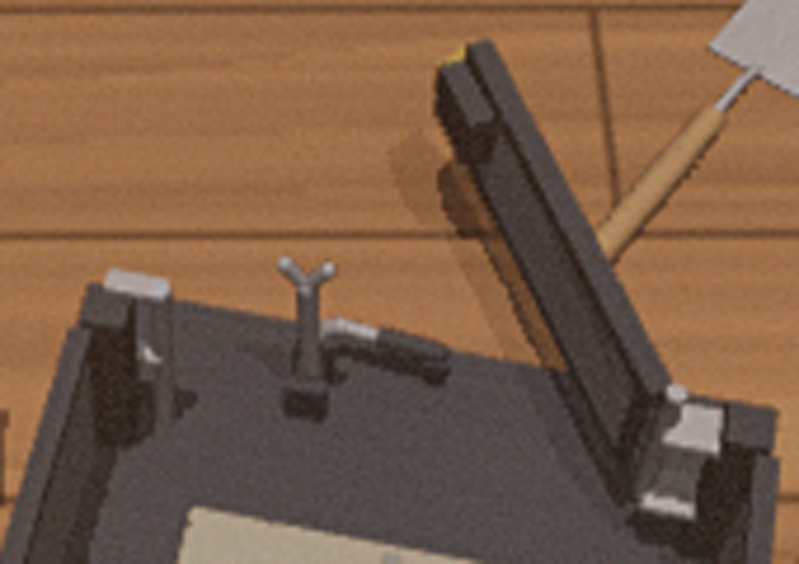

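View pics/t1.png

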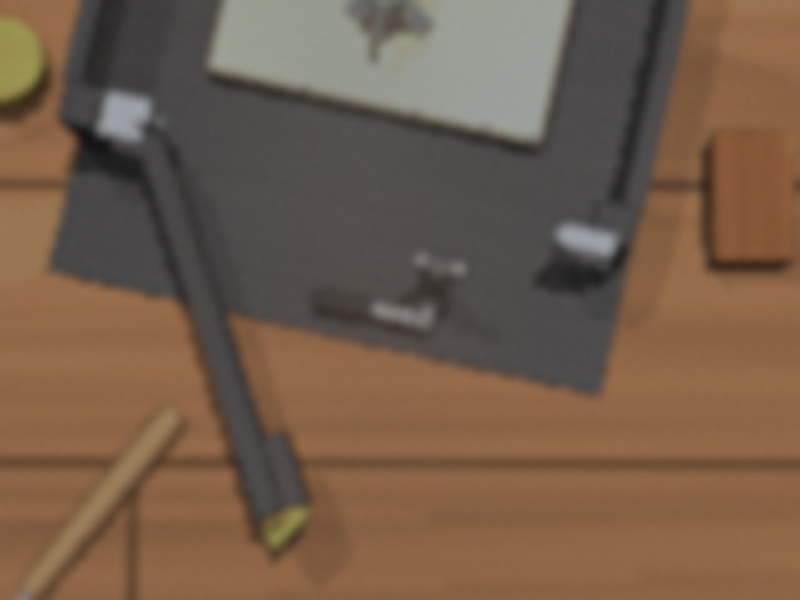

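Crop readings: prong-tip middle is at scene (345.5,236.4) and top (293,252.6). The gate end is at scene (382.6,189.1), the hinge pin at scene (423.8,263.4), and the base-plate front corners at top (215,253.6) and (325,278.6). I'll fit the pen pose and gate angle to these.

```bash
cat > h.py <<'E'
from cell import *
import numpy as np
from scipy.optimize import least_squares
def proj(n,X):
    m=camera_model(n); c=np.array(m["R"])@X+m["t"]; f=240/np.tan(np.radians(m["vfov"]/2))
    return np.array([m["cx"],m["cy"]])+f*c[:2]/c[2]
def P(p,x,y,z): # pen->world
    c,s=np.cos(p[2]),np.sin(p[2]); return np.array([p[0]+c*x-s*y,p[1]+s*x+c*y,z])
def G(p,g,r,o=0,z=130): # gate: r from hinge, o towards outer face
    return P(p,-r*np.sin(g)-o*np.cos(g),120-r*np.cos(g)+o*np.sin(g),z)
E
python3 - <<'E'
from h import *
obs=[("top",(-90,175,6),(215,253.6)),("top",(-90,-175,6),(325,278.6)),("top",(-45,-66,130),(293,252.6)),
("scene",(-45,-66,130),(345.5,236.4)),("scene",(0,120,130),(423.8,263.4)),("top",(0,120,130),(236.4,224.6)),
("scene","G",(382.6,189.1)),("top","G",(261,304))]
def r(q):
    return np.concatenate([proj(n,G(q,q[3],240) if k=="G" else P(q,*k))-o for n,k,o in obs])
s=least_squares(r,[600,100,-.2,.9],x_scale=[100,100,1,1]); q=s.x
print(q.round(3)); print(s.fun.reshape(-1,2).round(1))
for l,X in dict(rest=P(q,-45,-66,130),pivot=P(q,-45,-60,30),hinge=P(q,0,120,130),end=G(q,q[3],240),pad=G(q,q[3],165,5),padshut=G(q,0,165,5),striker=P(q,-13,-133,133),endpost=P(q,0,-158,130)).items(): print(l,X.round(0))
E
```

```text
[ 5.87591e+02  9.84200e+01 -2.10000e-01  1.03300e+00]
[[-0.5  1.4]
 [ 0.7  0.2]
 [ 0.4  0.2]
 [-0.6 -0.8]
 [-1.   2.4]
 [-2.6 -0.4]
 [-1.4 -1. ]
 [-1.5 -0.7]]
rest [530.  43. 130.]
pivot [531.  49.  30.]
hinge [613. 216. 130.]
end [385. 139. 130.]
pad [455. 167. 130.]
padshut [573.  55. 130.]
striker [547. -29. 133.]
endpost [555. -56. 130.]
```

Emit:
{"api": "carry_out", "payload": {
  "slide": [
    [0.6, 1, 0],
    [0.6, 1, 0],
    [0.6, 1, 0],
    [0.6, 1, 0],
    [0.6, 1, 0],
    [0.6, 1, 0],
    [0.6, 1, 0],
    [0.6, 1, 0]
  ],
  "dr": [
    [0, 0, -0.098],
    [0, 0, -0.098],
    [0, 0, -0.098],
    [0, 0, -0.098],
    [0, 0, -0.098],
    [0, 0, -0.098],
    [0, 0, -0.098],
    [0, 0, -0.098]
  ],
  "gripper": [0, 0, 0, 0, 0, 0, 0, 0]
}}

```text
clock: 0.77
eef_pos: [367.5, -252.2, 302.6]
eef_rot: [-3.141, -0.0, -0.21]
wrist_force: [-0.2, 0.3, 0.5]
finger_gap: 44.1
finger_force: 0.0
```

Emit:
{"api": "carry_out", "payload": {
  "slide": [
    [0.62, 1, 0],
    [0.62, 1, 0],
    [0.62, 1, 0],
    [0.62, 1, 0],
    [0.62, 1, 0],
    [0.62, 1, 0],
    [0.62, 1, 0],
    [0.62, 1, 0],
    [0.62, 1, 0]
  ],
  "dr": [
    [0, 0, 0],
    [0, 0, 0],
    [0, 0, 0],
    [0, 0, 0],
    [0, 0, 0],
    [0, 0, 0],
    [0, 0, 0],
    [0, 0, 0],
    [0, 0, 0]
  ],
  "gripper": [0, 0, 0, 0, 0, 0, 0, 0, 0]
}}

```text
clock: 1.52
eef_pos: [521.5, -4.1, 301.9]
eef_rot: [3.141, 0.001, -0.209]
wrist_force: [0.1, -0.5, -0.2]
finger_gap: 0.6
finger_force: 0.0
```

Run:
```python
from h import *
import cv2
a=camera("scene"); 
for X in ((521.5,-4,205),(521.5,-4,165),(521.5,-4,130),(530,43,130)): print(proj("scene",np.array(X)).round(1))
a=a[150:330,240:480,::-1]; cv2.imwrite("pics/s2.png",cv2.resize(a,None,fx=3.3,fy=3.3,interpolation=cv2.INTER_CUBIC))
```

```text
[324.8 213.5]
[324.8 224. ]
[324.8 232.7]
[344.8 235.7]
```

View pics/s2.png

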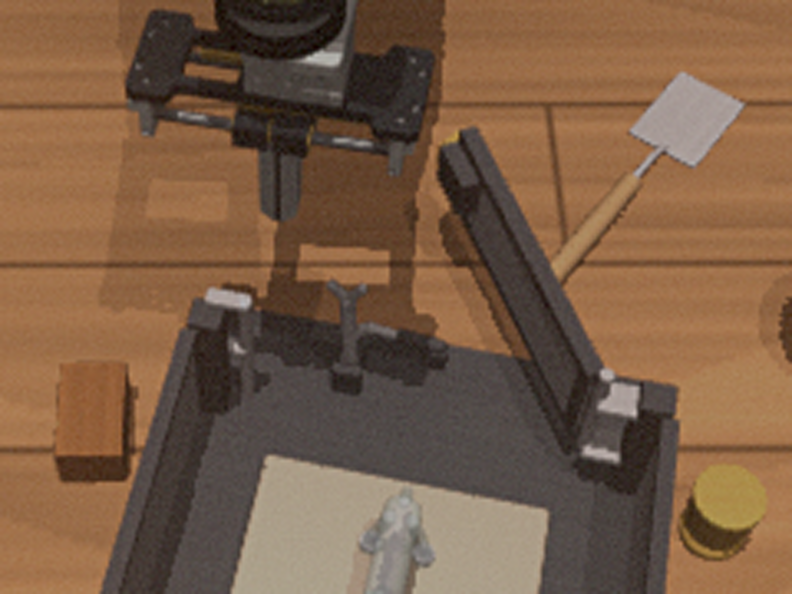

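The fingertips are at about (325,216) in the scene picture, where predicted, on the rest's -y side and clear of the striker. I'll descend, then push towards pen +y.

Emit:
{"api": "carry_out", "payload": {
  "slide": [
    [0, 0, -0.15],
    [0, 0, -0.3],
    [0, 0, -0.42],
    [0, 0, -0.5],
    [0, 0, -0.55],
    [0, 0, -0.55]
  ],
  "dr": [
    [0, 0, 0],
    [0, 0, 0],
    [0, 0, 0],
    [0, 0, 0],
    [0, 0, 0],
    [0, 0, 0]
  ],
  "gripper": [0, 0, 0, 0, 0, 0]
}}

```text
clock: 2.07
eef_pos: [519.6, -7.1, 162.7]
eef_rot: [3.141, 0.005, -0.214]
wrist_force: [-0.3, 0.6, -0.5]
finger_gap: 0.3
finger_force: 0.0
```

Emit:
{"api": "carry_out", "payload": {
  "slide": [
    [0.01, 0.04, 0],
    [0.02, 0.08, 0],
    [0.026, 0.12, 0],
    [0.034, 0.16, 0],
    [0.042, 0.2, 0],
    [0.05, 0.24, 0]
  ],
  "dr": [
    [0, 0, 0],
    [0, 0, 0],
    [0, 0, 0],
    [0, 0, 0],
    [0, 0, 0],
    [0, 0, 0]
  ],
  "gripper": [0, 0, 0, 0, 0, 0]
}}

```text
clock: 2.57
eef_pos: [533.7, 55.4, 165.4]
eef_rot: [3.141, -0.0, -0.211]
wrist_force: [-0.8, -1.3, -0.9]
finger_gap: 0.4
finger_force: 0.6
```

Emit:
{"api": "carry_out", "payload": {
  "slide": [
    [0.008, 0.04, 0],
    [0.017, 0.08, 0],
    [0.025, 0.12, 0],
    [0.025, 0.12, 0]
  ],
  "dr": [
    [0, 0, 0],
    [0, 0, 0],
    [0, 0, 0],
    [0, 0, 0]
  ],
  "gripper": [0, 0, 0, 0]
}}

```text
clock: 2.9
eef_pos: [540.1, 86.1, 165.1]
eef_rot: [-3.141, 0.0, -0.21]
wrist_force: [-0.0, -0.5, -0.2]
finger_gap: 0.3
finger_force: 0.0
```

Emit:
{"api": "carry_out", "payload": {
  "slide": [
    [0, 0, 0.15],
    [0, 0, 0.3],
    [0, 0, 0.45],
    [0, 0, 0.45]
  ],
  "dr": [
    [0, 0, 0],
    [0, 0, 0],
    [0, 0, 0],
    [0, 0, 0]
  ],
  "gripper": [0, 0, 0, 0]
}}

```text
clock: 3.23
eef_pos: [541.3, 84.4, 284.9]
eef_rot: [-3.138, -0.01, -0.212]
wrist_force: [-0.0, 1.5, 0.9]
finger_gap: 0.4
finger_force: 0.0
```

Run:
```python
from h import *
import cv2
a=camera("scene")[150:330,240:480,::-1]; cv2.imwrite("pics/s3.png",cv2.resize(a,None,fx=3.3,fy=3.3,interpolation=cv2.INTER_CUBIC))
print(read_state()["eef_pos"])
```

```text
[540.66523653  84.27912365 281.28651135]
```

View pics/s3.png

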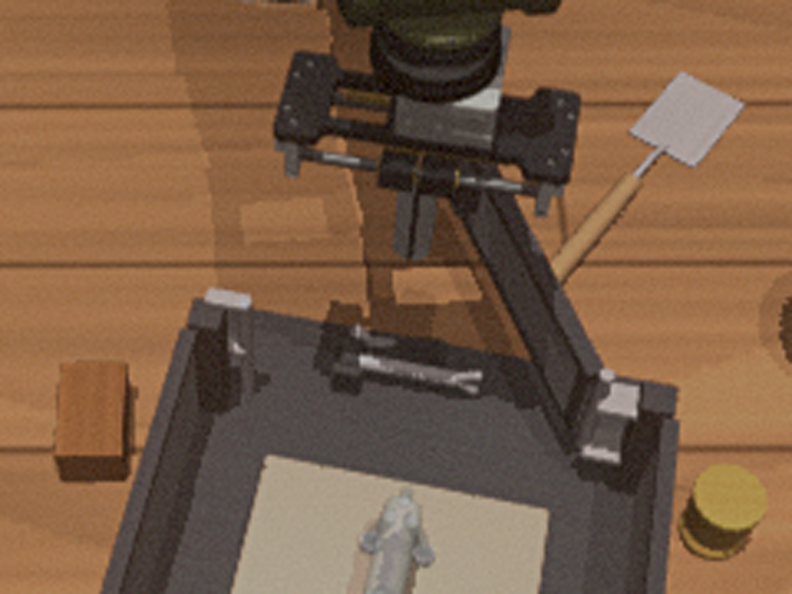

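The rest lies flat along the sill, pointing to the hinge, from about (350,365) to (480,380) in the crop. The gate hasn't moved. Next I'll work out the arc for the gate push.

Run:
```python
from h import *
q=[587.6,98.4,-.21]; 
print("approach",G(q,1.033,160,55).round(0))
w0=None
for g in np.r_[1.033:.03:11j,.13,.08,.03,0,-.03]:
    X=G(q,g,165,6+12.5*abs(np.sin(g))+8*np.cos(g)); w0=X if w0 is None else w0
    print(round(g,2),X[:2].round(0),((X-w0)/250)[:2].round(3))
s=read_state();print(s["eef_pos"],s["joints"].round(2))
```

```text
approach [443. 216. 130.]
1.03 [450. 182.] [0. 0.]
0.93 [454. 166.] [ 0.017 -0.065]
0.83 [460. 150.] [ 0.04  -0.128]
0.73 [467. 135.] [ 0.07  -0.189]
0.63 [476. 121.] [ 0.107 -0.247]
0.53 [487. 107.] [ 0.149 -0.301]
0.43 [499.  95.] [ 0.198 -0.351]
0.33 [513.  83.] [ 0.251 -0.396]
0.23 [527.  74.] [ 0.31  -0.435]
0.13 [543.  65.] [ 0.373 -0.468]
0.03 [559.  59.] [ 0.439 -0.494]
0.13 [543.  65.] [ 0.373 -0.468]
0.08 [551.  62.] [ 0.406 -0.482]
0.03 [559.  59.] [ 0.439 -0.494]
0.0 [565.  57.] [ 0.459 -0.5  ]
-0.03 [569.  56.] [ 0.477 -0.505]
[540.66523653  84.27912365 281.28651135] [0.09 0.31 1.56 0.   1.27 1.87]
```

Emit:
{"api": "carry_out", "payload": {
  "slide": [
    [-0.39, 0.52, 0],
    [-0.39, 0.52, 0],
    [-0.39, 0.52, 0],
    [-0.39, 0.52, 0],
    [-0.39, 0.52, 0],
    [-0.39, 0.52, -0.15],
    [-0.39, 0.52, -0.3],
    [-0.39, 0.52, -0.41],
    [-0.39, 0.52, -0.41],
    [-0.39, 0.52, -0.41]
  ],
  "dr": [
    [0, 0, 0],
    [0, 0, 0],
    [0, 0, 0],
    [0, 0, 0],
    [0, 0, 0],
    [0, 0, 0],
    [0, 0, 0],
    [0, 0, 0],
    [0, 0, 0],
    [0, 0, 0]
  ],
  "gripper": [0, 0, 0, 0, 0, 0, 0, 0, 0, 0]
}}

```text
clock: 4.12
eef_pos: [442.0, 213.9, 174.3]
eef_rot: [3.14, 0.003, -0.212]
wrist_force: [-0.7, -0.3, 0.9]
finger_gap: 0.7
finger_force: 0.0
```

Emit:
{"api": "carry_out", "payload": {
  "slide": [
    [0.01, -0.04, 0],
    [0.02, -0.08, 0],
    [0.028, -0.11, 0],
    [0.028, -0.136, 0],
    [0.028, -0.136, 0]
  ],
  "dr": [
    [0, 0, 0],
    [0, 0, 0],
    [0, 0, 0],
    [0, 0, 0],
    [0, 0, 0]
  ],
  "gripper": [0, 0, 0, 0, 0]
}}

```text
clock: 4.53
eef_pos: [449.7, 178.9, 175.9]
eef_rot: [-3.141, -0.001, -0.213]
wrist_force: [-0.2, -0.2, 0.1]
finger_gap: 0.5
finger_force: 0.0
```

Now the arc, at a moderate pace so the gate does not run ahead.

Emit:
{"api": "carry_out", "payload": {
  "slide": [
    [0.008, -0.033, 0],
    [0.017, -0.065, 0],
    [0.028, -0.096, 0],
    [0.04, -0.128, 0],
    [0.055, -0.158, 0],
    [0.07, -0.189, 0],
    [0.088, -0.218, 0],
    [0.107, -0.247, 0],
    [0.128, -0.274, 0],
    [0.149, -0.301, 0]
  ],
  "dr": [
    [0, 0, 0],
    [0, 0, 0],
    [0, 0, 0],
    [0, 0, 0],
    [0, 0, 0],
    [0, 0, 0],
    [0, 0, 0],
    [0, 0, 0],
    [0, 0, 0],
    [0, 0, 0]
  ],
  "gripper": [0, 0, 0, 0, 0, 0, 0, 0, 0, 0]
}}

```text
clock: 5.37
eef_pos: [487.1, 104.3, 175.1]
eef_rot: [3.142, 0.0, -0.212]
wrist_force: [-0.1, 0.0, -0.4]
finger_gap: 0.4
finger_force: 0.3
```

Emit:
{"api": "carry_out", "payload": {
  "slide": [
    [0.024, -0.025, 0],
    [0.049, -0.05, 0],
    [0.075, -0.072, 0],
    [0.102, -0.095, 0],
    [0.13, -0.115, 0],
    [0.161, -0.134, 0],
    [0.192, -0.15, 0],
    [0.21, -0.16, 0],
    [0.224, -0.167, 0],
    [0.224, -0.167, 0]
  ],
  "dr": [
    [0, 0, 0],
    [0, 0, 0],
    [0, 0, 0],
    [0, 0, 0],
    [0, 0, 0],
    [0, 0, 0],
    [0, 0, 0],
    [0, 0, 0],
    [0, 0, 0],
    [0, 0, 0]
  ],
  "gripper": [0, 0, 0, 0, 0, 0, 0, 0, 0, 0]
}}

```text
clock: 6.2
eef_pos: [543.1, 63.0, 175.0]
eef_rot: [3.142, -0.0, -0.212]
wrist_force: [-0.2, -0.5, -1.2]
finger_gap: 0.4
finger_force: 0.0
```

Emit:
{"api": "carry_out", "payload": {
  "slide": [
    [0.016, -0.007, 0],
    [0.032, -0.014, 0],
    [0.048, -0.02, 0],
    [0.056, -0.023, 0],
    [0.056, -0.023, 0]
  ],
  "dr": [
    [0, 0, 0],
    [0, 0, 0],
    [0, 0, 0],
    [0, 0, 0],
    [0, 0, 0]
  ],
  "gripper": [0, 0, 0, 0, 0]
}}

```text
clock: 6.62
eef_pos: [556.5, 57.9, 175.1]
eef_rot: [-3.141, 0.001, -0.211]
wrist_force: [-1.6, 2.4, 0.1]
finger_gap: 0.5
finger_force: 0.8
```

Run:
```python
from h import *
import cv2
a=camera("scene")[190:310,270:450,::-1]; cv2.imwrite("pics/s4.png",cv2.resize(a,None,fx=4.4,fy=4.4,interpolation=cv2.INTER_CUBIC))
s=read_state(); print(s["eef_pos"],s["wrist_force"])
```

```text
[556.51190147  57.83902446 175.06794467] [-1.5381331   1.61014729  0.30504304]
```

View pics/s4.png

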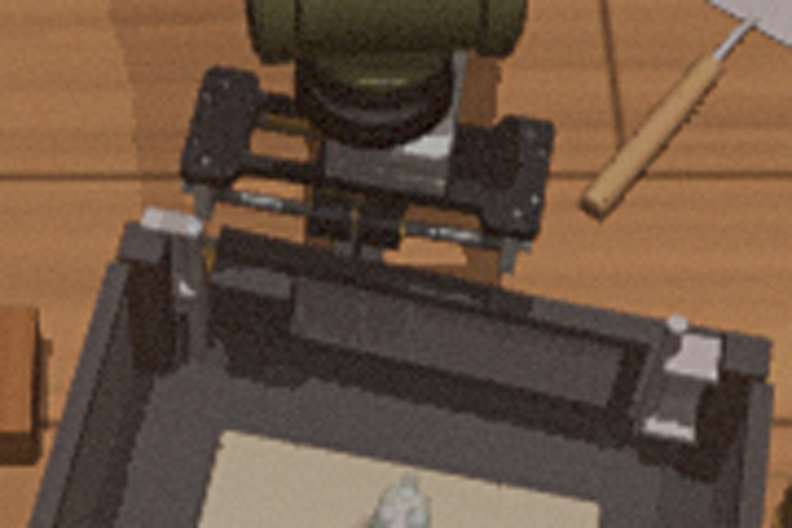

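The gate is almost shut. Its free end is at (220,240) with the tongue at (208,258) on the striker bar, and the contact force has begun. I'll keep pushing in small steps.

Emit:
{"api": "carry_out", "payload": {
  "slide": [
    [0.012, -0.003, 0],
    [0.024, -0.005, 0],
    [0.036, -0.008, 0],
    [0.036, -0.008, 0]
  ],
  "dr": [
    [0, 0, 0],
    [0, 0, 0],
    [0, 0, 0],
    [0, 0, 0]
  ],
  "gripper": [0, 0, 0, 0]
}}

```text
clock: 7.0
eef_pos: [564.7, 55.8, 175.2]
eef_rot: [3.141, 0.005, -0.212]
wrist_force: [-18.1, 3.4, 10.5]
finger_gap: 0.7
finger_force: 9.2
```

Emit:
{"api": "carry_out", "payload": {
  "slide": [
    [0.012, -0.003, 0],
    [0.024, -0.005, 0],
    [0.024, -0.005, 0]
  ],
  "dr": [
    [0, 0, 0],
    [0, 0, 0],
    [0, 0, 0]
  ],
  "gripper": [0, 0, 0]
}}

```text
clock: 7.25
eef_pos: [565.9, 55.6, 175.2]
eef_rot: [3.139, 0.02, -0.211]
wrist_force: [-77.5, 10.3, 46.1]
finger_gap: 0.4
finger_force: 39.2
```

It has reached the hard stop. I'll back off along pen -x, then go up and clear.

Emit:
{"api": "carry_out", "payload": {
  "slide": [
    [-0.06, 0.012, 0],
    [-0.15, 0.03, 0],
    [-0.25, 0.05, 0],
    [-0.3, 0.06, 0.15],
    [-0.35, 0.06, 0.3],
    [-0.4, 0, 0.45],
    [-0.5, -0.15, 0.5],
    [-0.6, -0.3, 0.5],
    [-0.6, -0.4, 0.5],
    [-0.6, -0.4, 0.5]
  ],
  "dr": [
    [0, 0, 0],
    [0, 0, 0],
    [0, 0, 0],
    [0, 0, 0],
    [0, 0, 0],
    [0, 0, 0],
    [0, 0, 0],
    [0, 0, 0],
    [0, 0, 0],
    [0, 0, 0]
  ],
  "gripper": [0, 0, 0, 0, 0, 0, 0, 0, 0, 0]
}}

```text
clock: 8.08
eef_pos: [420.7, -49.5, 301.1]
eef_rot: [3.141, -0.003, -0.215]
wrist_force: [0.4, 1.3, -0.5]
finger_gap: 0.6
finger_force: 0.0
```

Run:
```python
from h import *
import cv2
b=camera("scene"); a=b[190:310,270:450,::-1]; cv2.imwrite("pics/s5.png",cv2.resize(a,None,fx=4.4,fy=4.4,interpolation=cv2.INTER_CUBIC))
s=read_state(); print(s["eef_pos"],s["wrist_force"])
```

```text
[421.33567903 -47.81640311 300.85968947] [ 1.12076688 -0.3148652   0.13737237]
```

View pics/s5.png

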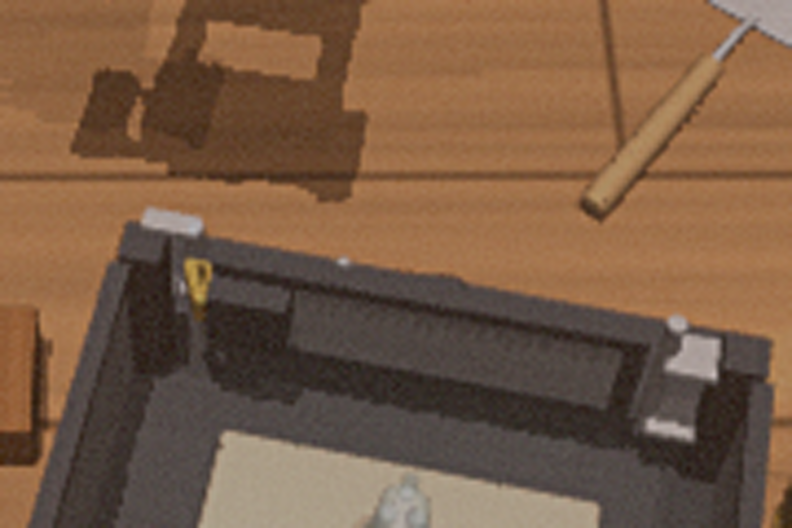

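The gate lies flush between the posts, and the brass tongue at (198,285) is fully out on the pen side of the striker bar, so it is latched. The horse is unmoved and the arm is clear.

```bash
python3 -c "
from cell import *
print(sign_off())"
```

```text
the job is handed in; nothing more can be done
None
```

The rod rest was folded flat first and the gate then pushed shut; the last picture showed its tongue out behind the striker and the horse unmoved, and I handed the job in at about 8 s, though the wrist force read about 78 N (limit 120 N) as the gate met its hard stop.

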